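# Clear the bench balance and calibrate it with the large check weight

### The job

Get the bench balance calibrated: lift the marble fragment off the pan and set it down, right way up, on the middle of the grey foam pad; stand the largest of the three check weights in the centre of the pan, wholly inside the engraved ring; only then press the balance's button all the way down and let it go. Set the fragment and the weight down gently, without dropping them or pushing the sprung pan down near its overload stop, and leave the other weights, the jar and the brush where they are.

Things in the scene. Friction and masses are not known exactly. Their poses are not given: they have to be found in the camera images.
- balance: Off-white bench balance, fixed. Housing 235 (x) by 190 (y) mm, 38 mm high, with a grey console (dark display and push button) along its front (-x) edge 51 mm high. Origin on the table; the housing runs from x = -127 to +108 mm. x points from the button side to the pan side. It stands at different places and yaws.
- pan_centre (a point): Centre of the upper face of the balance's round flat steel pan (120 mm across, 6 mm thick, no rim), 30 mm to +x of the balance's origin and 64 mm above the table when empty. A thin dark engraved ring of 27 mm inner radius (28.5 outer) is concentric with it. The pan rides up and down on a spring and this point goes with it. x, y, z are the balance's axes.
- pan (a joint): How far the pan has sunk, m: 0 empty, about 0.001 to 0.002 with the fragment, about 0.004 with the large weight. Spring 1200 N/m, damped; hard overload stop at 0.015, and it must never go past 0.011 (about 13 N on the pan).
- cal_button (a joint): Travel of the balance's push button, m: 0 up, 0.006 fully down (counts as pressed beyond 0.0045). Springs back; fully down takes 5 N.
- cal_button_top (a point): Centre of the top face of the round grey push button (26 mm across, in a black housing) on the balance's front console, at 88 mm to -x and 45 mm to +y of the balance's origin, 73 mm above the table; it is pressed straight down. This point moves with the button.
- fragment: Broken piece of white marble moulding, 0.15 to 0.24 kg, lying on the pan at the start, anywhere near its middle at any yaw. Base block about 60 (x) by 40 (y) by 27 mm high with flat parallel sides at y = +-20 mm for gripping; a half-round roll runs along x on top, up to 38 mm. Origin at the centre of the underside, z up.
- pad: Grey foam pad, fixed, firm, 150 (x) by 130 (y) by 12 mm thick, origin at the centre of its underside. It lies left or right of the balance.
- board: Low wooden board, fixed, 260 (x) by 90 (y) by 10 mm thick, origin at the centre of its underside, left or right of the balance. The three check weights stand on it in a row along its x, about 85 mm apart, in any order.
- weight_large: The largest check weight, 500 g, plain steel: upright cylinder 42 mm across and 42 mm high, with a knob 22 mm across on a thin neck above it, 60 mm high in all. Origin at the centre of its underside, z up. The cylinder can be gripped across.
- weight_medium: Check weight of 200 g, same shape, 31 mm across, 49 mm high in all. Leave it standing on the board. Origin at the centre of its underside.
- weight_small: Check weight of 100 g, same shape, 24 mm across, 44 mm high in all. Leave it standing on the board. Origin at the centre of its underside.
- jar: Closed amber jar, 56 mm across and 70 mm high, standing on the table beyond the work. Leave it alone. Origin at the centre of its underside.
- brush: Hand brush lying flat on the table beyond the work. Leave it alone. Origin near its middle, its length along x.
Mind the look-alikes: they are no part of the job. Leave any red look-alike of the weight_large alone.

How it is judged:
By the outcome, as a careful person would: the job done as asked, in the order asked, and still so for the second after the job is handed in, with the robot touching nothing.
It also fails if it takes over 72 s, if anything falls off the work surface, if the arm or the gripper's body presses on something with over 40 N, if the wrist force passes 120 N, or if a joint passes its speed limit or range.

### The arm

A 7-joint arm with a two-finger parallel gripper is mounted at the origin on the work surface. World frame = base frame: x ahead of the robot, y to its left, z up, the work surface at z = 0. Lengths are in m, angles in rad, forces in N, time in s.
With the tool pointing down it reaches from about 0.4 to 0.875 m from the base axis. Payload 6.5 kg.
Tool frame: the origin (TCP) lies where the fingers leave the gripper's body, on its centre line; the fingertips stand tip_reach ahead of it and the grasp point (between the pads) lies 45 mm ahead of it (tip_reach is the distance from the TCP to the fingertips, in m); z points along the fingers, y is the direction in which the jaws open and shut (so a half turn about z gives the same grasp; the last joint's range is limited). The gripper opens to 88 mm and grips with 3 to 60 N. Pads are 18 mm wide; open, the fingers measure 123 mm over their backs; the gripper's body (75 mm by 187 mm) begins 45 mm behind the grasp point.
Start: joints at [1.081, 0.536, -0.004, 1.538, 0.003, 1.067, -0.071], TCP at [0.267, -0.592, 0.303] pointing down, gripper open.
Joint ranges: [-2.7, 2.7], [-0.37, 2.16], [-1.27, 1.26], [0.24, 2.4], [-1.31, 4.45], [0.19, 1.91], [-2.76, 2.76]. Speed limits (rad/s): [2.39, 2.39, 3.14, 3.14, 3.14, 3.14, 3.14].

### API

Orientations are given as a rotation vector (axis times angle).
In Python, from cell import * gives the robot as it stands. The module is installed in compiled form; this text tells all that it offers.
- The arm moves only by the tool move_arm, never from a script. Its argument "deltas" is a list of rows, each a list of 4 numbers: the shift along the tool's x, y, z in m, then the turn about the tool's z in degrees. In form: [[tx, ty, tz, turn], ...]. A call has 1 to 10 rows; each row shifts and turns the commanded pose from where the row before left it, along the tool's axes as they then stand; what a row does not reach is not made up. A row lasts 1/8 s, in which the tool goes at most 62.5 mm and 10.7 degrees, less where a joint would pass 70% of its speed; a pose out of reach is approached as far as the arm can. A call is refused whole if a number of a shift passes 0.0625 or a number of a turn 10.7, either way. A call with a gripper value outside its range is refused whole. "fingers" is the finger opening in m, from 0 to 0.0881, set as the call begins (left out, the last holds). The fingers move at their own pace and stop on an object; the grip force is fixed at half the most. Time passes only in rows, so rows that do not move let the fingers close. It gives the time, the measured TCP pose, the force and the opening at its end, in the units of the state.
- observe(): the state, without advancing time (a new reading comes with each control period).
- capture(name): name is "side" or "top" or "wrist"; returns a dict with "pixels" (420x560x3 uint8, red, green, blue), "mtx" (3x3 intrinsics, pixels), "camera_from_world" (4x4, takes a point from world to camera coordinates). Camera axes: x right, y down, z forward; pixel columns grow to the right and rows downward; lengths in m; the calibration is good to about 2 mm. A picture is of the moment at which its call begins. There is no depth.
- finish_job(): hands the job in, once; it reports no verdict.
Trained networks look in the newest picture that a camera, given by its name, has taken for a name from the list of things; names that differ only in an ending like _2 or _b are one class to them, and where a whole thing is asked for, a point or a joint stands for the part that bears it (a point fixed in the world has none). Each returns a list of dicts, best first, with "score" (0 to 1); they miss things now and then, are a little off and sometimes report something else, mostly with a low value. They report only what shows in the picture. A call takes as long as a camera call. They do not tell look-alikes from the thing itself.
- spot_in(thing, camera): "pixel" ([row, column] in pixels, amid what is visible of it).
- landmark_of(thing, camera): "pixel" ([row, column] in pixels: a listed point, or the origin of a listed thing).
The state is a dict: "t": time; "joint_pos": joint angles; "dq": joint speeds; "joint_efforts": joint torques, N m; "tool_pos": TCP position; "tcp_rot": TCP orientation; "force": force on the tool from outside, world axes, zero at the start; "wrist_torque": the same for the moment, N m; "finger_gap": finger opening in m.
Only numpy, scipy, OpenCV 4.12 (cv2) and the standard library are available. Lean on these libraries where they do the work, as an engineer would, in place of code of your own. Each camera call takes 0.05 s, during which the arm holds its last target.

## Working session

There is one attempt and no reset: what is moved stays moved. The work goes in short steps, Python scripts to look and compute and a tool call to move; the robot and the scene stay as the last step left them, time stands still between calls to the robot, and variables do not carry over. Pictures are saved under pics/ and viewed, and the job is handed in when it is done.

Besides the shell and the picture viewer there is one more tool, called after "Request:" as name([rows], argument=value, ...), one row to a line, values as JSON. move_arm: Moves the arm, as the interface text tells. Its arguments: {"type":"object","properties":{"deltas":{"type":"array","items":{"type":"array","items":{"type":"number"}}},"fingers":{"type":"number"}},"required":["deltas"]}

```bash
mkdir -p pics; python3 - <<'E'
from cell import *
import cv2,json
s=observe(); print({k:(v if not hasattr(v,'tolist') else v.tolist()) for k,v in s.items()})
for c in ["side","top"]:
    d=capture(c); cv2.imwrite(f"pics/{c}0.png",d["pixels"][:,:,::-1])
    print(c,d["mtx"],d["camera_from_world"])
    for t in ["balance","pan_centre","cal_button_top","fragment","pad","board","weight_large","weight_medium","weight_small","jar","brush"]:
        print(t,[(r["pixel"],round(r["score"],2)) for r in landmark_of(t,c)][:4])
print(observe()["t"])
E
```

```text
{'t': 0.0, 'joint_pos': [1.080813112967046, 0.5371856297257307, -0.004408694147808458, 1.5388261767131852, 0.00260112641566386, 1.0673151715674134, -0.07117522141382854], 'dq': [0.00013547984857705336, 3.487536622318045e-05, 0.0008623464646825771, -0.0007678206880252936, -0.0009057315860067426, 0.0005395658734724049, 0.0005477813306186421], 'joint_efforts': [-0.0007020101475063711, -57.09815740585327, 0.9901724383234978, -25.160086154937744, -0.056323871249333024, 0.01785856846254319, 0.00015589196664222982], 'tool_pos': [0.2670621997622568, -0.592063735367877, 0.3018449670621916], 'tcp_rot': [-3.069689546261539, -0.6604687393881217, 0.0007884906179471162], 'force': [0.49820899323510676, -0.8331137635354967, 0.7934919627480764], 'wrist_torque': [-0.041177021881471015, 0.014223838975129976, 0.018667366683611276], 'finger_gap': 0.08835390560440978}
side [[391.60808223   0.         276.89084898]
 [  0.         391.60808223 206.14427629]
 [  0.           0.           1.        ]] [[ 0.97015709 -0.24238482 -0.00669435 -0.54805658]
 [-0.18237378 -0.7112093  -0.67891172  0.10785712]
 [ 0.15
[... 707 characters left out ...]
[  0.           0.           1.        ]] [[-0.00585256 -0.9998911   0.01354746 -0.0548655 ]
 [-0.99173467  0.00406729 -0.1282412   0.57431186]
 [ 0.12817213 -0.01418603 -0.99165047  1.3758219 ]
 [ 0.          0.          0.          1.        ]]
balance [([197.4, 265.8], 0.76)]
pan_centre [([186.2, 262.4], 0.82), ([161.3, 153.9], 0.65)]
cal_button_top [([233.8, 260.0], 0.41)]
fragment [([183.8, 259.5], 0.86)]
pad [([253.5, 149.3], 0.69)]
board [([248.6, 359.9], 0.83)]
weight_large [([226.2, 403.3], 0.73), ([219.3, 355.6], 0.67), ([177.7, 355.5], 0.62)]
weight_medium [([246.6, 353.1], 0.65)]
weight_small [([277.7, 360.0], 0.52)]
jar [([162.3, 150.8], 0.65)]
brush [([147.8, 344.6], 0.57)]
1.2
```

View pics/side0.png

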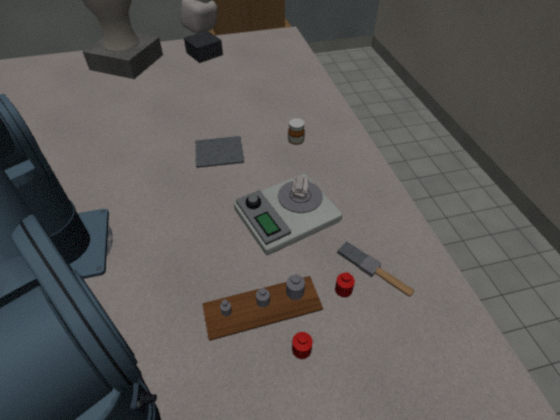

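View pics/top0.png

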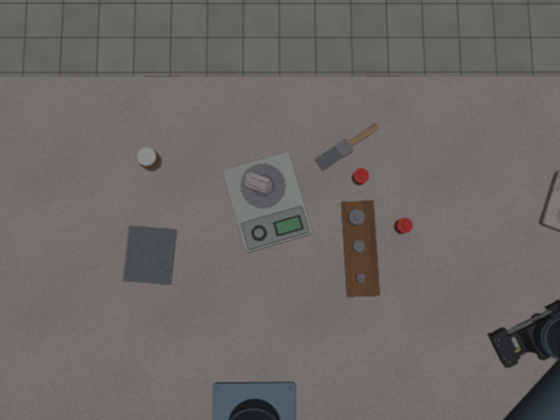

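The top view shows the balance near (200,267), with the fragment on its pan at (183,258). The pad is at (254,150). The board is at (248,360), with the large weight at its far end at (217,357). Two red look-alikes stand at (176,361) and (226,404).

```bash
cat > h.py <<'E'
from cell import *
import numpy as np, cv2
from scipy.spatial.transform import Rotation as R
def ray(d,px):
    T=np.array(d["camera_from_world"]);K=np.array(d["mtx"])
    v=np.linalg.solve(K,[px[1],px[0],1]);Rw=T[:3,:3].T
    return -Rw@T[:3,3],Rw@v
def onz(d,px,z):
    o,v=ray(d,px);return o+v*(z-o[2])/v[2]
def proj(d,p):
    T=np.array(d["camera_from_world"]);q=T[:3,:3]@np.asarray(p)+T[:3,3];q=np.array(d["mtx"])@q
    return q[1]/q[2],q[0]/q[2]
def tri(ds,pxs):
    A=np.zeros((3,3));b=np.zeros(3)
    for d,p in zip(ds,pxs):
        o,v=ray(d,p);v/=np.linalg.norm(v);P=np.eye(3)-np.outer(v,v);A+=P;b+=P@o
    return np.linalg.solve(A,b)
def crop(img,r0,r1,c0,c1,k,name):
    cv2.imwrite("pics/"+name,cv2.resize(img[r0:r1,c0:c1,::-1],None,fx=k,fy=k,interpolation=cv2.INTER_CUBIC))
E
python3 - <<'E'
from h import *
d=capture("top"); s=capture("side")
crop(d["pixels"],140,290,220,390,4.4,"top_c.png")
crop(s["pixels"],160,260,225,350,6,"side_c.png")
print('housing tl..', [onz(d,p,.038).round(3) for p in [(170,224),(153,290),(234,311),(251,246)]])
print('pan',onz(d,(186,262.4),.062), 'btn',onz(d,(233,260),.07))
print('pad',onz(d,(254,150),.012),[onz(d,p,.012).round(3) for p in [(226,129),(229,177),(284,171),(281,124)]])
print('board',onz(d,(248.6,360),.01)); 
print('wl top',onz(d,(216,357),.07),'bottom lm',onz(d,(219.3,355.6),.01))
print(R.from_rotvec(observe()["tcp_rot"]).as_matrix().round(3))
E
```

```text
housing tl.. [array([0.668, 0.079, 0.038]), array([ 0.715, -0.1  ,  0.038]), array([ 0.494, -0.154,  0.038]), array([0.45 , 0.02 , 0.038])]
pan [ 0.62013689 -0.02449856  0.062     ] btn [ 0.49486084 -0.0179789   0.07      ]
pad [0.44398713 0.27913852 0.012     ] [array([0.52 , 0.338, 0.012]), array([0.511, 0.208, 0.012]), array([0.364, 0.221, 0.012]), array([0.372, 0.347, 0.012])]
board [ 0.45560586 -0.28844477  0.01      ]
wl top [ 0.53825486 -0.27230222  0.07      ] bottom lm [ 0.53557209 -0.27851577  0.01      ]
[[ 0.912  0.411 -0.   ]
 [ 0.411 -0.912 -0.   ]
 [-0.    -0.    -1.   ]]
```

View pics/top_c.png

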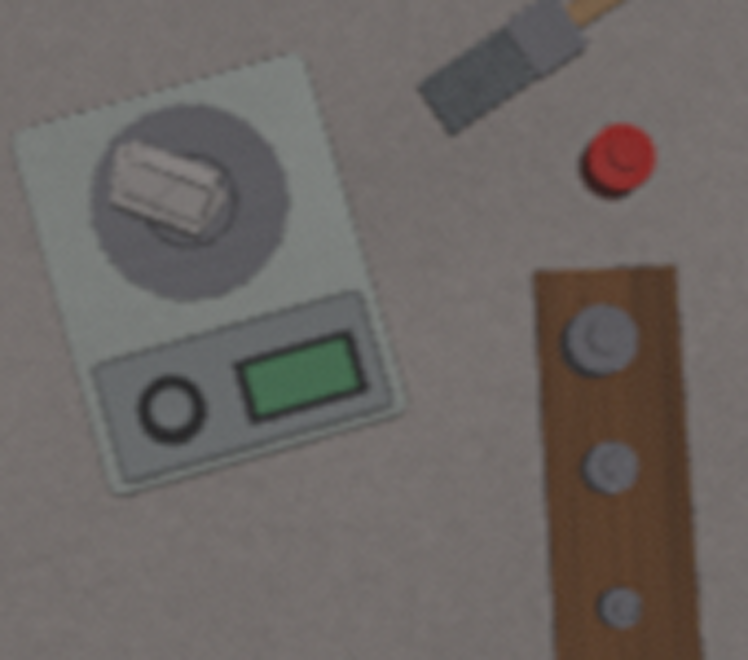

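View pics/side_c.png

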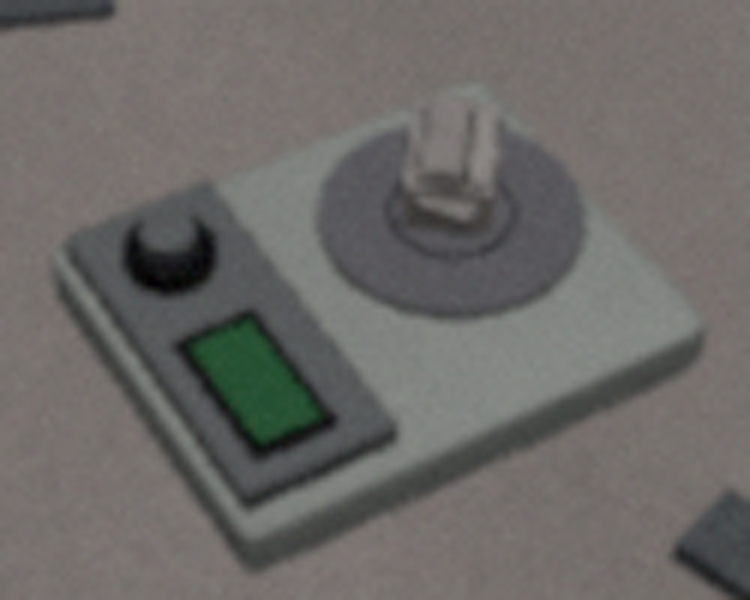

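```bash
cat >> h.py <<'E'
def plan(xy,z=None,yaw_y=None):
    """tool-axis displacement to world target; turn (deg) so that tool y has world angle yaw_y (deg, mod 180)"""
    s=observe();M=R.from_rotvec(s["tcp_rot"]).as_matrix();p=np.array(s["tool_pos"])
    t=np.array([xy[0],xy[1],p[2] if z is None else z])-p
    d=M.T@t
    a=np.degrees(np.arctan2(M[1,1],M[0,1]))
    print("tcp",p.round(4),"ytool ang %.2f"%a,"tilt",M[:,2].round(4),"force",np.round(s["force"],2),"gap %.4f"%s["finger_gap"],"t %.2f"%s["t"],"j",np.round(s["joint_pos"],2))
    print("shift",d.round(4))
    if yaw_y is not None:
        w=(yaw_y-a+90)%180-90
        print("turn(about tool z) %.2f"%-w)
E
python3 - <<'E'
import cell; print([x for x in dir(cell) if x[0]!='_'])
from h import *
plan((.62,-.02),.30,-20)
E
```

```text
['Unreachable', 'capture', 'finish_job', 'landmark_of', 'observe', 'spot_in', 'tip_reach']
tcp [ 0.2673 -0.5925  0.3027] ytool ang -65.71 tilt [-0. -0. -1.] force [-0.46 -0.12 -0.02] gap 0.0880 t 1.30 j [ 1.08  0.54 -0.    1.54  0.    1.07 -0.07]
shift [ 0.5569 -0.3768  0.0027]
turn(about tool z) -45.71
```

Request:
move_arm([
  [0.045,-0.0305,0,0],
  [0.045,-0.0305,0,0],
  [0.045,-0.0305,0,0],
  [0.045,-0.0305,0,0],
  [0.045,-0.0305,0,0],
  [0.045,-0.0305,0,0],
  [0.045,-0.0305,0,0],
  [0.045,-0.0305,0,0],
  [0.045,-0.0305,0,0],
  [0.045,-0.0305,0,0],
])

```text
t: 2.55
tool_pos: [0.5529, -0.128, 0.303]
tcp_rot: [3.071, 0.66, 0.001]
force: [1.2, -0.4, 0.2]
finger_gap: 0.0882
```

Request:
move_arm([
  [0.04,-0.03,0,0],
  [0.04,-0.03,0,0],
  [0,0,0,-10],
  [0,0,0,-10],
  [0,0,0,-10],
  [0,0,0,-10],
  [0,0,0,-6],
  [0,0,0,0],
  [0,0,0,0],
])

```text
t: 3.68
tool_pos: [0.6003, -0.0419, 0.3027]
tcp_rot: [2.571, 1.805, 0.0]
force: [-0.3, 0.1, -0.7]
finger_gap: 0.088
```

```bash
python3 - <<'E'
from h import *
import cell; print(cell.tip_reach)
plan((.62,-.02),.30,-20)
d=capture("wrist"); cv2.imwrite("pics/w1.png",d["pixels"][:,:,::-1])
T=np.array(d["camera_from_world"]);print("cam at",(-T[:3,:3].T@T[:3,3]).round(3))
for t in ["pan_centre","cal_button_top","fragment"]:
    for c in ["wrist"]: print(t,[(r["pixel"],round(r["score"],2)) for r in landmark_of(t,c)][:3])
E
```

```text
0.064
tcp [ 0.6003 -0.0419  0.3027] ytool ang -19.84 tilt [ 1.e-04 -0.e+00 -1.e+00] force [-0.25  0.12 -0.65] gap 0.0880 t 3.67 j [ 0.27  0.48 -0.38  1.65  0.2   1.04 -0.51]
shift [0.0273 0.0111 0.0027]
turn(about tool z) 0.16
cam at [0.627 0.031 0.386]
pan_centre []
cal_button_top [([197.5, 174.8], 0.75)]
fragment [([150.6, 296.7], 0.68), ([344.1, 297.2], 0.61), ([292.5, 438.5], 0.29)]
```

View pics/w1.png

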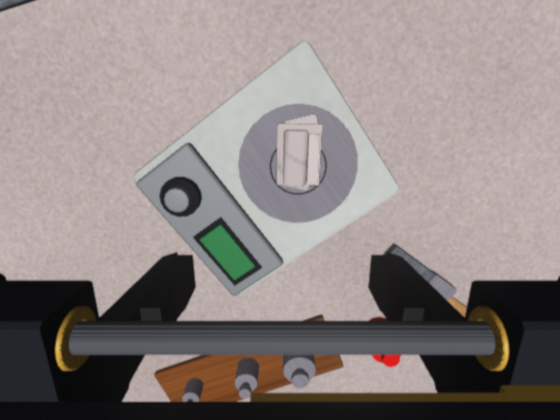

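```bash
python3 - <<'E'
from h import *
d=capture("wrist");np.save("w1.npy",d["pixels"])
crop(d["pixels"],90,240,220,380,5,"w1c.png")
b=np.array(onz(d,(197,178),.073));print("btn",b)
print("pan",onz(d,(163,298),.0625))
E
```

```text
btn [ 0.50101388 -0.01150895  0.073     ]
pan [ 0.62505049 -0.02159104  0.0625    ]
```

View pics/w1c.png

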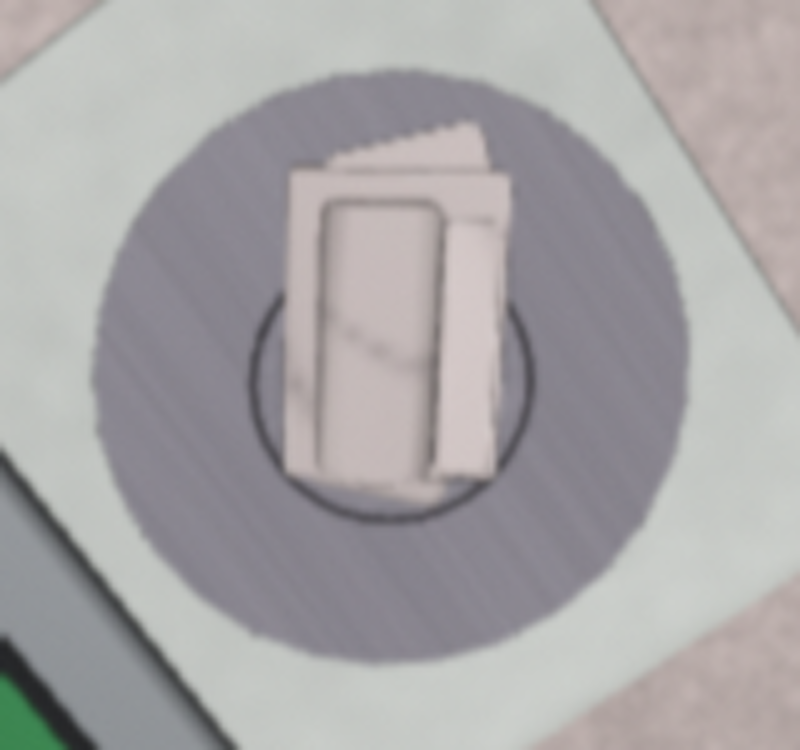

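```bash
python3 - <<'E'
from h import *
d=capture("wrist")
f=lambda c,r:(90+(r+.5)/5-.5,220+(c+.5)/5-.5)
P=[onz(d,f(*q),.0895) for q in [(292,172),(510,175),(495,475),(285,472)]]
P=np.array(P);print(P.round(4),P.mean(0).round(4))
print("lens",[np.linalg.norm(P[i]-P[(i+1)%4]).round(4) for i in range(4)])
for i,j in [(1,0),(2,3),(3,0),(2,1)]:
    v=P[j]-P[i];print(i,j,np.degrees(np.arctan2(v[1],v[0])).round(1))
t=capture("top")
print("top px of base centre",proj(t,P.mean(0)), [np.round(proj(t,p),1) for p in P])
crop(t["pixels"],160,210,230,295,10,"t2.png")
plan(P.mean(0)[:2])
E
```

```text
[[ 0.6197  0.0216  0.0895]
 [ 0.6559  0.008   0.0895]
 [ 0.6368 -0.0429  0.0895]
 [ 0.5999 -0.029   0.0895]] [ 0.6281 -0.0106  0.0895]
lens [np.float64(0.0387), np.float64(0.0544), np.float64(0.0394), np.float64(0.0543)]
1 0 159.5
2 3 159.4
3 0 68.7
2 1 69.4
top px of base centre (np.float64(181.2822088320638), np.float64(256.93246638777146)) [array([184.5, 244.6]), array([170.8, 249.8]), array([177.9, 269.3]), array([192. , 264.1])]
tcp [ 0.6003 -0.0418  0.3027] ytool ang -19.73 tilt [ 0.e+00 -1.e-04 -1.e+00] force [-0.8  -0.1   0.13] gap 0.0882 t 4.03 j [ 0.27  0.48 -0.38  1.65  0.2   1.04 -0.51]
shift [ 0.0387  0.0156 -0.    ]
```

```bash
python3 - <<'E'
import cv2
i=cv2.imread("pics/top0.png")[160:210,230:295]
cv2.imwrite("pics/t2.png",cv2.resize(i,None,fx=10,fy=10,interpolation=cv2.INTER_CUBIC))
E
```

```text
(no output)
```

View pics/t2.png

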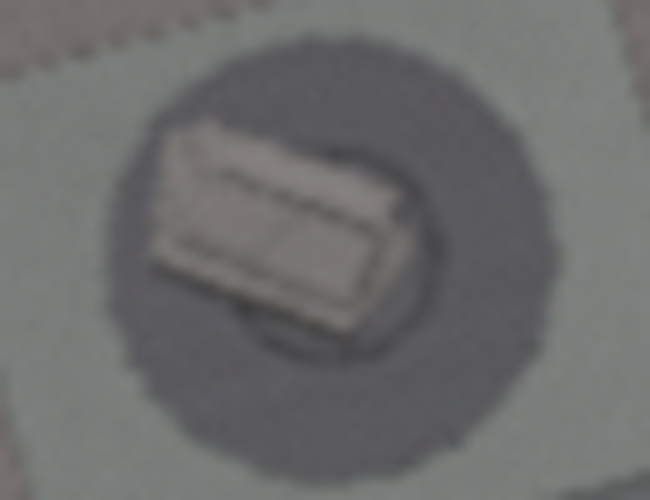

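Request:
move_arm([
  [0.038,0.0143,0,0.9],
  [0,0,0.04,0],
  [0,0,0.04,0],
  [0,0,0.04,0],
  [0,0,0.03,0],
  [0,0,0,0],
  [0,0,0,0],
])

```text
t: 4.9
tool_pos: [0.6274, -0.0107, 0.154]
tcp_rot: [2.583, 1.787, 0.002]
force: [0.1, 0.3, -0.5]
finger_gap: 0.088
```

```bash
python3 - <<'E'
from h import *
plan((.6265,-.011),.130)
d=capture("wrist"); cv2.imwrite("pics/w2.png",d["pixels"][:,:,::-1])
d=capture("side"); crop(d["pixels"],120,260,225,365,5,"s2.png")
E
```

```text
tcp [ 0.6274 -0.0107  0.154 ] ytool ang -20.62 tilt [ 1.7e-03  2.0e-04 -1.0e+00] force [ 0.06  0.34 -0.47] gap 0.0880 t 4.90 j [ 0.17  0.71 -0.32  1.68  0.29  0.8  -0.64]
shift [-0.0006 -0.0007  0.024 ]
```

View pics/w2.png

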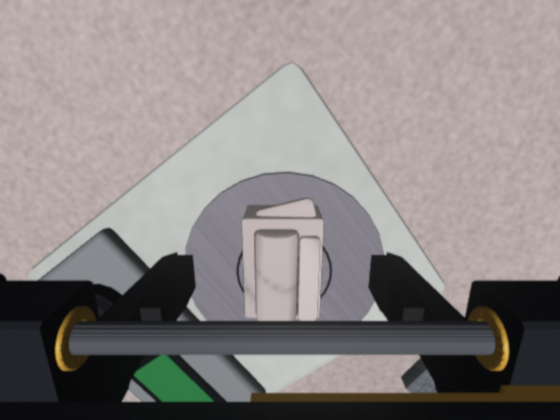

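View pics/s2.png

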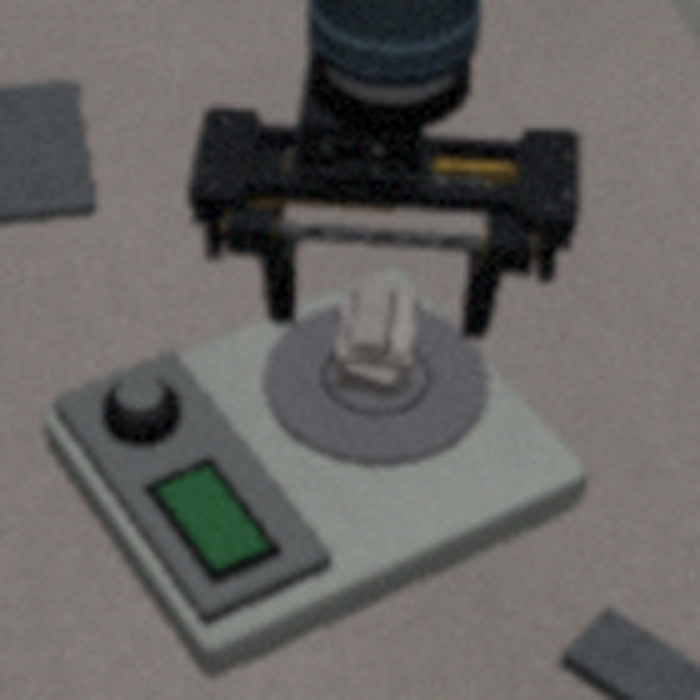

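The jaws straddle the fragment: jaw centre is at about col 282 and the fragment at about col 283. I'll go down and grip.

Request:
move_arm([
  [0,0,0.012,0],
  [0,0,0.012,0],
  [0,0,0,0],
  [0,0,0,0],
])

```text
t: 5.5
tool_pos: [0.6265, -0.0108, 0.1285]
tcp_rot: [-2.583, -1.788, 0.001]
force: [0.5, 0.6, 0.6]
finger_gap: 0.0883
```

Request:
move_arm([
  [0,0,0,0],
  [0,0,0,0],
  [0,0,0,0],
  [0,0,0,0],
  [0,0,0,0],
  [0,0,0,0],
  [0,0,0,0],
  [0,0,0,0],
], fingers=0.02)

```text
t: 6.5
tool_pos: [0.6267, -0.0109, 0.1288]
tcp_rot: [2.583, 1.788, 0.0]
force: [0.1, 0.2, -0.3]
finger_gap: 0.0397
```

Request:
move_arm([
  [0,0,-0.01,0],
  [0,0,-0.02,0],
  [0,0,-0.04,0],
  [0,0,-0.04,0],
  [0,0,-0.04,0],
  [0,0,-0.02,0],
  [0,0,0,0],
  [0,0,0,0],
])

```text
t: 7.5
tool_pos: [0.626, -0.011, 0.2982]
tcp_rot: [-2.583, -1.788, 0.002]
force: [-0.9, 1.0, -1.7]
finger_gap: 0.0401
```

```bash
python3 - <<'E'
from h import *
plan((.444,.279),.20)
d=capture("wrist"); cv2.imwrite("pics/w3.png",d["pixels"][:,:,::-1])
d=capture("top"); 
for t in ["pan_centre","pad"]: print(t,[(r["pixel"],round(r["score"],2),onz(d,r["pixel"],.064 if t=="pan_centre" else 0).round(4)) for r in landmark_of(t,"top")][:3])
crop(d["pixels"],200,310,100,200,6,"t3.png")
E
```

```text
tcp [ 0.626  -0.011   0.2982] ytool ang -20.61 tilt [-1.2e-03 -2.0e-04 -1.0e+00] force [-0.89  1.01 -1.74] gap 0.0401 t 7.50 j [ 0.21  0.53 -0.38  1.59  0.21  1.06 -0.58]
shift [ 0.2074 -0.2723  0.0983]
pan_centre []
pad [([253.4, 149.6], 0.58, array([0.446 , 0.2829, 0.    ]))]
```

View pics/w3.png

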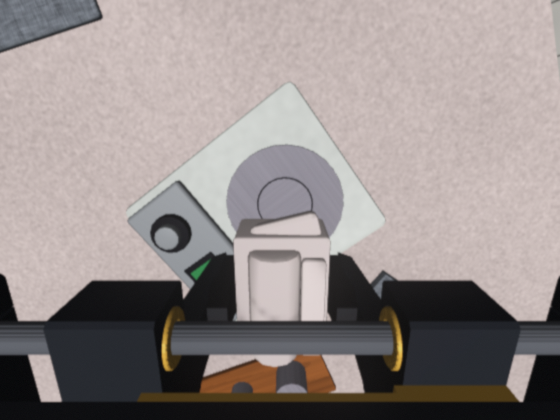

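View pics/t3.png

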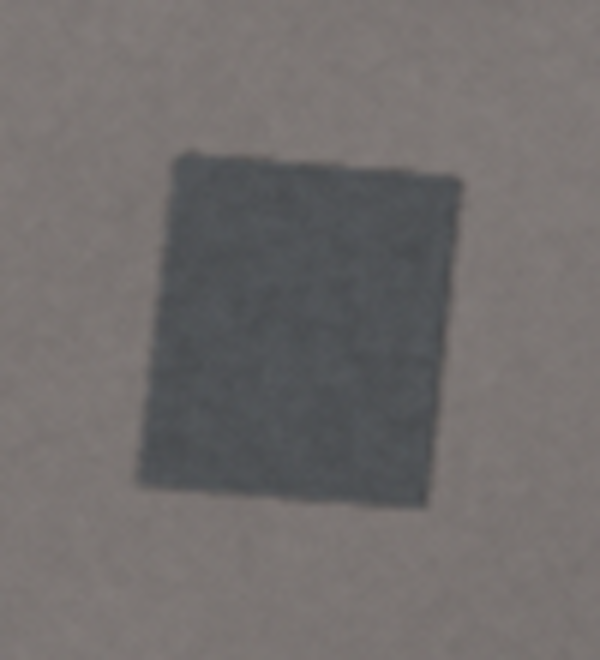

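Request:
move_arm([
  [0.0295,-0.0392,0,0],
  [0.0295,-0.0392,0,0],
  [0.0295,-0.0392,0,0],
  [0.0295,-0.0392,0,0],
  [0.0295,-0.0392,0,0],
  [0.0295,-0.0392,0,0],
  [0.0295,-0.0392,0,0],
  [0,0,0,0],
  [0,0,0,0],
])

```text
t: 8.82
tool_pos: [0.4428, 0.2784, 0.2983]
tcp_rot: [2.583, 1.787, -0.001]
force: [0.2, 0.6, -1.6]
finger_gap: 0.0397
```

```bash
python3 - <<'E'
from h import *
plan((.442,.279),.095)
d=capture("wrist"); cv2.imwrite("pics/w4.png",d["pixels"][:,:,::-1])
print("pad",[(r["pixel"],onz(d,r["pixel"],.0).round(4)) for r in landmark_of("pad","wrist")])
print("btn",[(r["pixel"],onz(d,r["pixel"],.073).round(4)) for r in landmark_of("cal_button_top","wrist")])
t=capture("top")
crop(t["pixels"],140,290,220,390,4.4,"t4.png")
np.save("t4.npy",t["pixels"])
E
```

```text
tcp [0.4428 0.2784 0.2983] ytool ang -20.63 tilt [-3.e-04 -9.e-04 -1.e+00] force [ 0.19  0.64 -1.6 ] gap 0.0397 t 8.82 j [-0.24  0.37 -0.5   1.85  0.21  0.97 -1.2 ]
shift [ 0.0005 -0.0009  0.2033]
pad [([176.5, 280.5], array([0.4422, 0.2806, 0.    ]))]
btn []
```

View pics/w4.png

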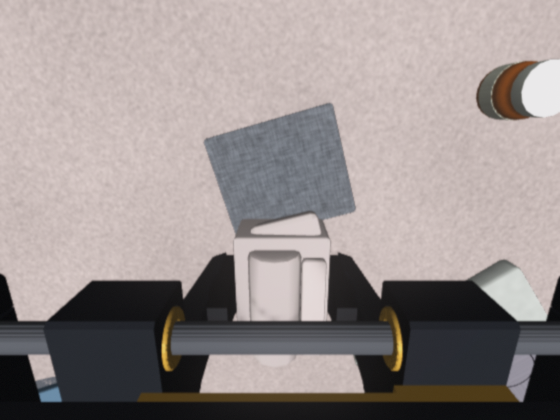

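View pics/t4.png

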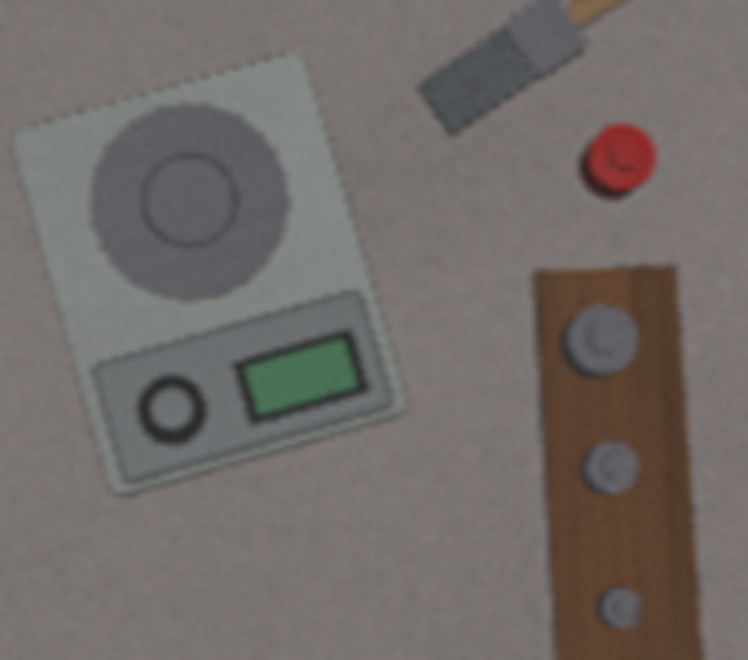

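Request:
move_arm([
  [0,0,0.045,0],
  [0,0,0.045,0],
  [0,0,0.045,0],
  [0,0,0.045,0],
  [0,0,0.025,0],
  [0,0,0.005,0],
  [0,0,0.003,0],
  [0,0,0,0],
  [0,0,0,0],
])

```text
t: 10.15
tool_pos: [0.443, 0.2793, 0.0866]
tcp_rot: [2.583, 1.788, 0.003]
force: [0.4, 0.0, -1.9]
finger_gap: 0.0393
```

Request:
move_arm([
  [0,0,0.0025,0],
  [0,0,0.0015,0],
  [0,0,0,0],
  [0,0,0,0],
])

```text
t: 10.65
tool_pos: [0.4424, 0.2791, 0.0817]
tcp_rot: [-2.583, -1.788, 0.0]
force: [-0.0, -0.2, -1.4]
finger_gap: 0.0393
```

Request:
move_arm([
  [0,0,0.001,0],
  [0,0,0.001,0],
  [0,0,0,0],
])

```text
t: 11.02
tool_pos: [0.4424, 0.279, 0.0796]
tcp_rot: [-2.583, -1.788, 0.0]
force: [-0.2, 0.4, -1.7]
finger_gap: 0.0397
```

```bash
python3 - <<'E'
from h import *
plan((.442,.279),.0783)
d=capture("side"); crop(d["pixels"],110,190,170,270,7,"s5.png")
for i in range(3): capture("side"); print(np.round(observe()["force"],2), observe()["tool_pos"][2])
E
```

```text
tcp [0.4424 0.279  0.0796] ytool ang -20.61 tilt [-2.e-04 -1.e-04 -1.e+00] force [-0.19  0.36 -1.68] gap 0.0397 t 11.03 j [-0.38  0.71 -0.34  1.97  0.44  0.54 -1.39]
shift [-0.0001 -0.0004  0.0013]
[ 0.19  0.29 -1.27] 0.07969174648571115
[ 0.06 -0.07 -2.63] 0.07969819930335961
[-0.34 -0.27 -1.98] 0.07971524851860207
```

View pics/s5.png

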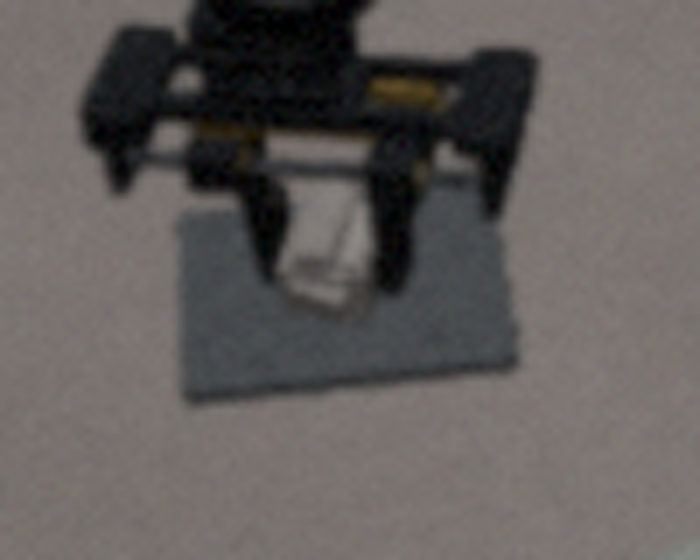

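Close to touching. I'll go down in small steps until the force changes.

Request:
move_arm([
  [0,0,0.0005,0],
  [0,0,0.0005,0],
  [0,0,0,0],
])

```text
t: 11.6
tool_pos: [0.4424, 0.279, 0.0786]
tcp_rot: [2.583, 1.788, -0.0]
force: [-0.4, 0.0, -1.4]
finger_gap: 0.0397
```

Request:
move_arm([
  [0,0,0.0005,0],
  [0,0,0,0],
  [0,0,0,0],
])

```text
t: 11.98
tool_pos: [0.4425, 0.279, 0.0782]
tcp_rot: [-2.583, -1.788, -0.0]
force: [0.2, -0.7, -1.5]
finger_gap: 0.0397
```

```bash
python3 - <<'E'
from h import *
for i in range(5): capture("side"); print(np.round(observe()["force"],2), observe()["tool_pos"][2])
E
```

```text
[-0.79 -0.17 -2.17] 0.07820846977144842
[-0.29 -0.27 -1.13] 0.07820454492825457
[ 0.72  0.47 -1.02] 0.07822438982573135
[ 0.05  0.27 -2.67] 0.078217560177677
[-0.17  0.15 -2.22] 0.07822220291574813
```

Request:
move_arm([
  [0,0,0.0005,0],
  [0,0,0,0],
  [0,0,0,0],
])

```text
t: 12.6
tool_pos: [0.4425, 0.2791, 0.0779]
tcp_rot: [2.583, 1.788, 0.0]
force: [-0.8, -1.1, 3.2]
finger_gap: 0.0395
```

Request:
move_arm([
  [0,0,0.0005,0],
  [0,0,0,0],
  [0,0,0,0],
])

```text
t: 12.98
tool_pos: [0.4425, 0.2791, 0.0779]
tcp_rot: [2.583, 1.788, 0.0]
force: [-2.9, -2.7, 9.7]
finger_gap: 0.0396
```

```bash
python3 - <<'E'
from h import *
for i in range(4): capture("side"); print(np.round(observe()["force"],2), observe()["tool_pos"][2])
E
```

```text
[-2.97 -1.38  9.94] 0.07785491383441283
[-2.28 -2.8  11.51] 0.07789472581990746
[-3.18 -1.94 10.44] 0.07787483996388356
[-2.63 -2.55 10.73] 0.07789707385613835
```

Request:
move_arm([
  [0,0,-0.0005,0],
  [0,0,0,0],
])

```text
t: 13.42
tool_pos: [0.4425, 0.279, 0.0779]
tcp_rot: [2.583, 1.788, 0.0]
force: [-1.4, -1.3, 6.6]
finger_gap: 0.0401
```

Request:
move_arm([
  [0,0,0,0],
  [0,0,0,0],
  [0,0,0,0],
  [0,0,0,0],
], fingers=0.06)

```text
t: 13.92
tool_pos: [0.4425, 0.279, 0.0776]
tcp_rot: [-2.583, -1.788, 0.0]
force: [-0.3, 0.2, 0.0]
finger_gap: 0.0599
```

Request:
move_arm([
  [0,0,-0.005,0],
  [0,0,-0.02,0],
  [0,0,-0.04,0],
  [0,0,-0.05,0],
  [0,0,-0.05,0],
  [0,0,-0.05,0],
  [0,0,0,0],
  [0,0,0,0],
])

```text
t: 14.92
tool_pos: [0.4422, 0.2786, 0.2923]
tcp_rot: [2.583, 1.788, -0.001]
force: [-0.2, 0.1, 0.4]
finger_gap: 0.0603
```

```bash
python3 - <<'E'
from h import *
plan((.538,-.272),.30)
d=capture("wrist"); cv2.imwrite("pics/w6.png",d["pixels"][:,:,::-1])
print([(r["pixel"],round(r["score"],2),onz(d,r["pixel"],.012).round(4)) for r in landmark_of("fragment","wrist")])
d=capture("top")
print([(r["pixel"],round(r["score"],2),onz(d,r["pixel"],.012).round(4)) for r in landmark_of("fragment","top")])
crop(d["pixels"],200,310,100,200,6,"t6.png")
E
```

```text
tcp [0.4422 0.2786 0.2923] ytool ang -20.62 tilt [-3.e-04 -7.e-04 -1.e+00] force [-0.22  0.07  0.43] gap 0.0603 t 14.93 j [-0.24  0.38 -0.51  1.86  0.23  0.96 -1.21]
shift [-0.4815  0.2836 -0.0074]
[([179.9, 284.6], 0.72, array([0.4459, 0.2789, 0.012 ]))]
[]
```

View pics/w6.png

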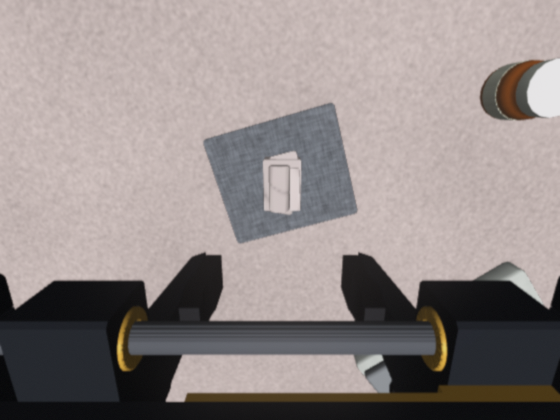

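View pics/t6.png

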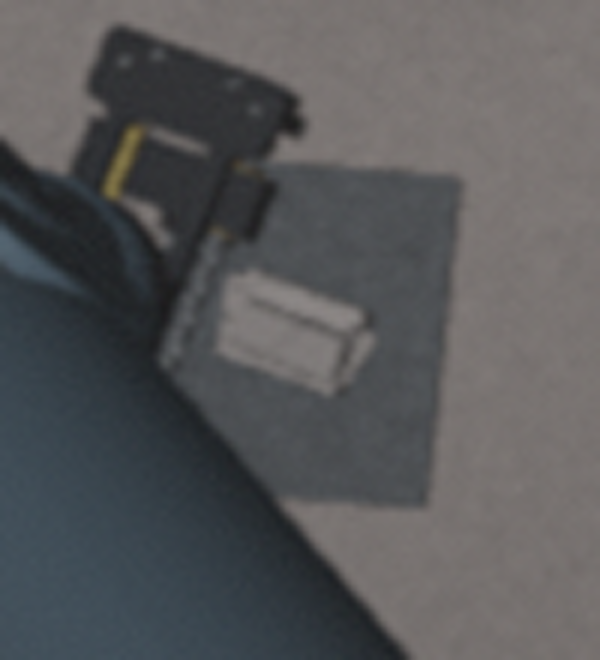

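Request:
move_arm([
  [-0.0478,0.0236,0,0],
  [-0.0478,0.0236,0,0],
  [-0.0478,0.0236,0,0],
  [-0.0478,0.0236,0,0],
  [-0.0478,0.0236,0,0],
  [-0.0478,0.0236,0,0],
  [-0.0478,0.0236,0,0],
  [-0.0478,0.0236,0,0],
  [-0.0478,0.0236,0,0],
  [-0.0478,0.0236,0,0],
])

```text
t: 16.38
tool_pos: [0.4948, -0.253, 0.2918]
tcp_rot: [-2.582, -1.788, 0.001]
force: [0.8, 0.0, 1.0]
finger_gap: 0.0599
```

Request:
move_arm([
  [-0.0478,0.0236,0,0],
  [0,0,0,10],
  [0,0,0,10],
  [0,0,0,9.4],
  [0,0,0,0],
  [0,0,0,0],
])

```text
t: 17.12
tool_pos: [0.5002, -0.3043, 0.2922]
tcp_rot: [-2.95, -1.079, 0.001]
force: [0.7, 0.8, 0.4]
finger_gap: 0.06
```

```bash
python3 - <<'E'
from h import *
plan((.50,-.305),.29,-50)
d=capture("wrist"); cv2.imwrite("pics/w7.png",d["pixels"][:,:,::-1]); np.savez("w7.npz",p=d["pixels"],T=d["camera_from_world"])
for t,z in [("weight_large",.01),("weight_medium",.01),("pan_centre",.064),("cal_button_top",.073)]:
  print(t,[(r["pixel"],round(r["score"],2),onz(d,r["pixel"],z).round(4)) for r in landmark_of(t,"wrist")])
d=capture("top"); np.savez("t7.npz",p=d["pixels"],T=d["camera_from_world"])
for t,z in [("fragment",.012),("pad",0),("weight_large",.01),("pan_centre",.064),("cal_button_top",.073)]:
  print(t,[(r["pixel"],round(r["score"],2),onz(d,r["pixel"],z).round(4)) for r in landmark_of(t,"top")])
d=capture("side")
for t,z in [("fragment",.012),("pad",0),("weight_large",.01),("pan_centre",.064),("cal_button_top",.073)]:
  print(t,[(r["pixel"],round(r["score"],2),onz(d,r["pixel"],z).round(4)) for r in landmark_of(t,"side")])
E
```

```text
tcp [ 0.5002 -0.3043  0.2922] ytool ang -49.82 tilt [-9.e-04  4.e-04 -1.e+00] force [0.71 0.76 0.39] gap 0.0600 t 17.12 j [ 0.58  0.44 -0.15  1.72  0.08  0.99 -0.46]
shift [-0.0006  0.0004  0.0022]
turn(about tool z) 0.18
weight_large [([63.6, 366.7], 0.91, array([ 0.6514, -0.2914,  0.01  ])), ([220.3, 353.8], 0.86, array([ 0.519 , -0.4006,  0.01  ])), ([133.7, 285.8], 0.77, array([ 0.5433, -0.2732,  0.01  ]))]
weight_medium [([190.3, 245.2], 0.91, array([ 0.4641, -0.2787,  0.01  ]))]
pan_centre []
cal_button_top []
fragment [([252.1, 152.2], 0.61, array([0.4491, 0.2734, 0.012 ]))]
pad [([253.8, 149.6], 0.92, array([0.445 , 0.2829, 0.    ])), ([147.3, 346.3], 0.29, array([ 0.7394, -0.2593,  0.    ]))]
weight_large [([178.8, 357.9], 0.75, array([ 0.6479, -0.2878,  0.01  ])), ([215.3, 351.3], 0.72, array([ 0.5466, -0.267 ,  0.01  ]))]
pan_centre [([183.3, 263.8], 0.96, array([ 0.627 , -0.0282,  0.064 ]))]
cal_button_top [([232.4, 259.3], 0.63, array([ 0.4962, -0.0162,  0.073 ]))]
fragment [([145.6, 218.1], 0.56, array([0.4442, 0.3019, 0.012 ]))]
pad [([156.5, 219.7], 0.67, array([ 0.442,  0.261, -0.   ]))]
weight_large [([293.9, 294.9], 0.94, array([ 0.5378, -0.2796,  0.01  ])), ([285.5, 342.3], 0.57, array([ 0.6512, -0.2855,  0.01  ])), ([350.1, 302.2], 0.56, array([ 0.5167, -0.4098,  0.01  ]))]
pan_centre [([269.0, 374.9], 0.75, array([ 0.7195, -0.2928,  0.064 ])), ([194.5, 300.4], 0.6, array([ 0.6234, -0.0257,  0.064 ]))]
cal_button_top []
```

View pics/w7.png

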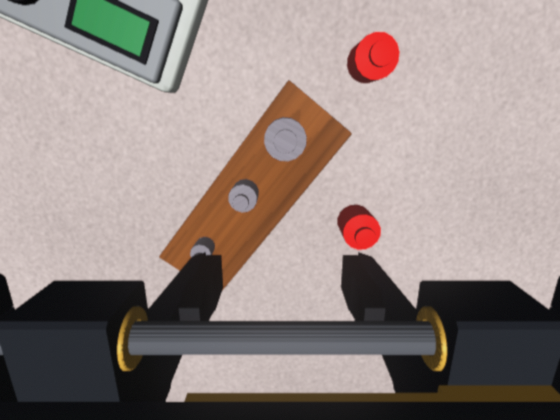

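```bash
python3 - <<'E'
from h import *
d=capture("wrist");print(onz(d,(140,285),.052),onz(d,(139,286),.07))
d=capture("top");print(onz(d,(217.3,356.6),.052))
print(onz(d,(185.5,263.2),.064),onz(d,(232.7,258.9),.073))
crop(d["pixels"],160,300,340,410,5,"t7.png")
plan((.542,-.273),.081)
E
```

```text
[ 0.54045924 -0.2748278   0.052     ] [ 0.54280698 -0.2738333   0.07      ]
[ 0.53670074 -0.27423336  0.052     ]
[ 0.62113947 -0.02663819  0.064     ] [ 0.49543181 -0.01516617  0.073     ]
tcp [ 0.5003 -0.3045  0.2927] ytool ang -50.02 tilt [-0.  0. -1.] force [ 0.14 -0.45  0.62] gap 0.0601 t 18.07 j [ 0.58  0.44 -0.15  1.72  0.08  0.99 -0.47]
shift [0.0522 0.0027 0.2117]
```

Request:
move_arm([
  [0.0493,0.0022,0,0],
  [0,0,0.05,0],
  [0,0,0.05,0],
  [0,0,0.045,0],
  [0,0,0,0],
  [0,0,0,0],
])

```text
t: 18.82
tool_pos: [0.5405, -0.2749, 0.1494]
tcp_rot: [2.951, 1.073, 0.002]
force: [-0.7, -0.8, 1.2]
finger_gap: 0.0599
```

```bash
python3 - <<'E'
from h import *
plan((.5395,-.2745),.081)
d=capture("wrist"); cv2.imwrite("pics/w8.png",d["pixels"][:,:,::-1])
E
```

```text
tcp [ 0.5405 -0.2749  0.1494] ytool ang -50.02 tilt [ 2.e-03 -9.e-04 -1.e+00] force [-0.68 -0.8   1.21] gap 0.0599 t 18.82 j [ 0.49  0.66 -0.14  1.75  0.12  0.73 -0.58]
shift [-0.0005 -0.0011  0.0684]
```

View pics/w8.png

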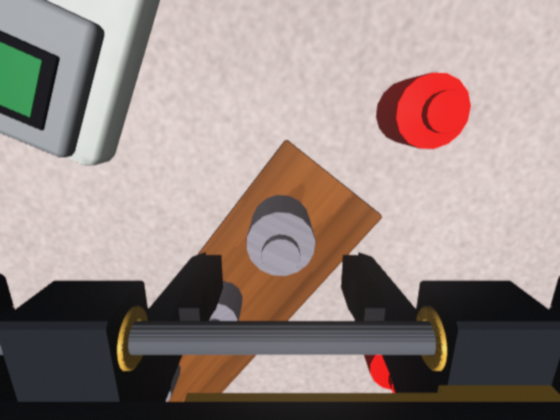

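```bash
python3 - <<'E'
from h import *
d=capture("wrist");p=onz(d,(243,281),.052);print(p,onz(d,(250,280.5),.07))
plan(p[:2],.081)
E
```

```text
[ 0.54136709 -0.27432124  0.052     ] [ 0.54379922 -0.27190358  0.07      ]
tcp [ 0.5409 -0.2752  0.15  ] ytool ang -50.03 tilt [ 0.0035 -0.0016 -1.    ] force [-0.72 -0.23  0.16] gap 0.0599 t 18.93 j [ 0.49  0.66 -0.14  1.75  0.12  0.73 -0.58]
shift [ 0.0008 -0.0006  0.069 ]
```

Request:
move_arm([
  [0,0,0.02,0],
  [0,0,0.02,0],
  [0,0,0.015,0],
  [0,0,0.01,0],
  [0,0,0,0],
  [0,0,0,0],
  [0,0,0,0],
])

```text
t: 19.8
tool_pos: [0.5399, -0.2747, 0.0833]
tcp_rot: [2.952, 1.074, 0.001]
force: [0.7, -0.6, 0.1]
finger_gap: 0.0597
```

Request:
move_arm([
  [0,0,0,0],
  [0,0,0,0],
  [0,0,0,0],
  [0,0,0,0],
  [0,0,0,0],
  [0,0,0,0],
], fingers=0.025)

```text
t: 20.55
tool_pos: [0.5397, -0.2747, 0.083]
tcp_rot: [2.952, 1.074, 0.001]
force: [0.2, -0.3, 3.6]
finger_gap: 0.0411
```

Request:
move_arm([
  [0,0,-0.005,0],
  [0,0,-0.015,0],
  [0,0,-0.04,0],
  [0,0,-0.05,0],
  [0,0,-0.05,0],
  [0,0,-0.04,0],
  [0,0,0,0],
  [0,0,0,0],
])

```text
t: 21.55
tool_pos: [0.5384, -0.274, 0.2813]
tcp_rot: [-2.951, -1.074, 0.003]
force: [0.3, 0.4, -5.6]
finger_gap: 0.0407
```

```bash
python3 - <<'E'
from h import *
plan((.6,-.05),.28)
d=capture("wrist"); cv2.imwrite("pics/w9.png",d["pixels"][:,:,::-1])
E
```

```text
tcp [ 0.5384 -0.274   0.2813] ytool ang -50.01 tilt [-0.0025  0.001  -1.    ] force [ 0.34  0.37 -5.57] gap 0.0407 t 21.55 j [ 0.51  0.49 -0.16  1.68  0.09  0.99 -0.55]
shift [ 0.1912 -0.1321  0.0014]
```

View pics/w9.png

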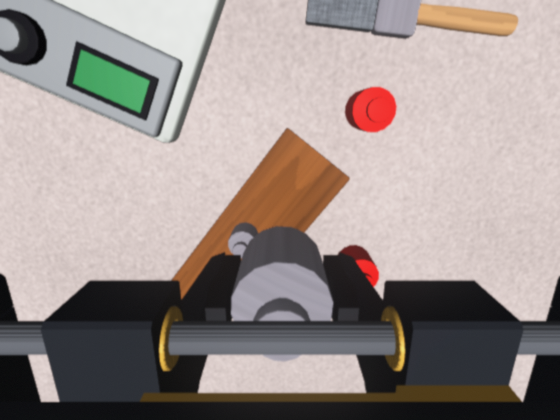

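Request:
move_arm([
  [0.037,-0.0274,0,0],
  [0.037,-0.0274,0,0],
  [0.037,-0.0274,0,0],
  [0.037,-0.0274,0,0],
  [0.037,-0.0274,0,0],
  [0,0,0,0],
  [0,0,0,0],
  [0,0,0,0],
])

```text
t: 22.6
tool_pos: [0.5926, -0.0523, 0.2818]
tcp_rot: [2.953, 1.071, -0.003]
force: [-0.6, -0.9, -4.3]
finger_gap: 0.0408
```

```bash
python3 - <<'E'
from h import *
plan((.622,-.0245),.28)
d=capture("wrist"); cv2.imwrite("pics/w10.png",d["pixels"][:,:,::-1])
np.savez("w10.npz",p=d["pixels"],T=d["camera_from_world"],K=d["mtx"])
for t,z in [("pan_centre",.064),("cal_button_top",.073)]:
  print(t,[(r["pixel"],round(r["score"],2),onz(d,r["pixel"],z).round(4)) for r in landmark_of(t,"wrist")])
E
```

```text
tcp [ 0.5926 -0.0523  0.2818] ytool ang -50.14 tilt [-1.9e-03 -8.0e-04 -1.0e+00] force [-0.65 -0.95 -4.34] gap 0.0408 t 22.60 j [ 0.17  0.48 -0.21  1.7   0.12  0.98 -0.96]
shift [ 0.0404 -0.0025  0.0017]
pan_centre [([152.2, 280.9], 0.59, array([ 0.6229, -0.0257,  0.064 ])), ([195.1, 504.6], 0.56, array([ 0.7292, -0.2167,  0.064 ]))]
cal_button_top [([245.0, 186.5], 0.57, array([ 0.4953, -0.0117,  0.073 ]))]
```

View pics/w10.png

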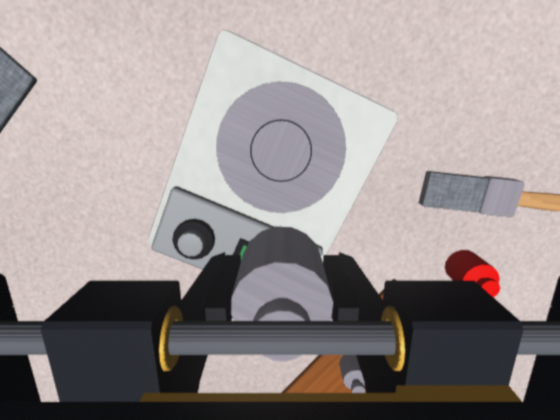

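```bash
python3 - <<'E'
from h import *
from scipy.optimize import minimize
from scipy.ndimage import map_coordinates
def fit(name,d,x0):
    g=cv2.GaussianBlur(cv2.cvtColor(d["pixels"],cv2.COLOR_RGB2GRAY).astype(float),(0,0),1.0)
    th=np.linspace(0,2*np.pi,180,endpoint=False)
    def circ(x,r): 
        P=[proj(d,(x[0]+r*np.cos(a),x[1]+r*np.sin(a),.064)) for a in th]
        return map_coordinates(g,np.array(P).T,order=1)
    f=lambda x:circ(x,.02775).mean()-.5*(circ(x,.0235).mean()+circ(x,.032).mean())
    # coarse
    best=min(((f((x0[0]+i*1e-3,x0[1]+j*1e-3)),i,j) for i in range(-6,7,1) for j in range(-6,7,1)))
    r=minimize(f,(x0[0]+best[1]*1e-3,x0[1]+best[2]*1e-3),method="Nelder-Mead",options=dict(initial_simplex=[(x0[0]+best[1]*1e-3+a,x0[1]+best[2]*1e-3+b) for a,b in [(0,0),(.001,0),(0,.001)]],xatol=1e-5))
    print(name,r.x.round(4),r.fun,"px",np.round(proj(d,(*r.x,.064)),1)); return r.x
d=capture("wrist");x=fit("wrist",d,(.623,-.0245))
t=capture("top");fit("top",t,(.622,-.026))
plan(x-[.0012,.0001],.2)
E
```

```text
wrist [ 0.6236 -0.0248] -39.66309231551165 px [151.9 280.8]
top [ 0.6261 -0.018 ] -1.1717463775756727 px [183.7 259.9]
tcp [ 0.5931 -0.0513  0.2827] ytool ang -50.07 tilt [-1.e-04 -1.e-04 -1.e+00] force [-0.04  0.53 -4.62] gap 0.0409 t 22.85 j [ 0.17  0.48 -0.21  1.7   0.12  0.98 -0.96]
shift [ 0.0394 -0.0014  0.0827]
```

Request:
move_arm([
  [0.0394,-0.0014,0,0],
  [0,0,0.04,0],
  [0,0,0.04,0],
  [0,0,0.03,0],
  [0,0,0.02,0],
  [0,0,0.007,0],
  [0,0,0,0],
  [0,0,0,0],
  [0,0,0,0],
])

```text
t: 23.98
tool_pos: [0.6231, -0.0243, 0.1467]
tcp_rot: [2.952, 1.074, 0.003]
force: [1.2, 0.5, -6.0]
finger_gap: 0.0408
```

```bash
python3 - <<'E'
from h import *
plan((.6226,-.0249),.1367)
d=capture("side"); crop(d["pixels"],120,260,225,365,5,"s11.png")
d=capture("wrist"); cv2.imwrite("pics/w11.png",d["pixels"][:,:,::-1])
plan((.6226,-.0249),.1367)
E
```

```text
tcp [ 0.6231 -0.0243  0.1467] ytool ang -50.02 tilt [ 0.0017 -0.     -1.    ] force [ 1.18  0.5  -5.98] gap 0.0408 t 23.98 j [ 0.1   0.69 -0.19  1.7   0.17  0.76 -1.04]
shift [-0.0008  0.0001  0.01  ]
tcp [ 0.6228 -0.0243  0.1463] ytool ang -50.02 tilt [ 1.e-03 -1.e-04 -1.e+00] force [-0.52  0.46 -3.91] gap 0.0412 t 24.07 j [ 0.1   0.69 -0.19  1.7   0.17  0.76 -1.04]
shift [-0.0005  0.0003  0.0096]
```

View pics/s11.png

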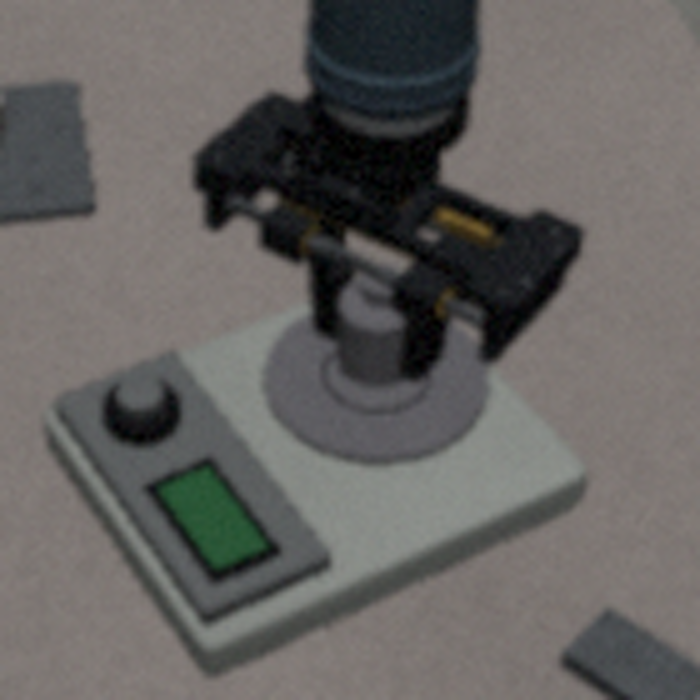

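View pics/w11.png

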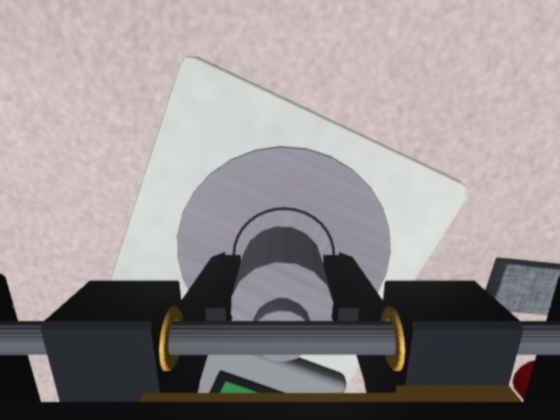

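Request:
move_arm([
  [0,0.0005,0.003,0],
  [0,0,0.002,0],
  [0,0,0.001,0],
  [0,0,0,0],
  [0,0,0,0],
])

```text
t: 24.7
tool_pos: [0.6229, -0.0246, 0.1397]
tcp_rot: [2.952, 1.074, 0.0]
force: [-0.6, 0.7, -4.4]
finger_gap: 0.0408
```

Request:
move_arm([
  [0,0,0.001,0],
  [0,0,0.001,0],
  [0,0,0,0],
])

```text
t: 25.08
tool_pos: [0.6227, -0.0247, 0.1376]
tcp_rot: [-2.952, -1.074, 0.0]
force: [-0.2, -0.5, -4.7]
finger_gap: 0.0406
```

Request:
move_arm([
  [0,0,0.001,0],
  [0,0,0,0],
  [0,0,0,0],
])

```text
t: 25.45
tool_pos: [0.6229, -0.0247, 0.1368]
tcp_rot: [2.952, 1.074, 0.0]
force: [0.5, -0.8, -4.5]
finger_gap: 0.0411
```

```bash
python3 - <<'E'
from h import *
d=capture("wrist"); cv2.imwrite("pics/w12.png",d["pixels"][:,:,::-1])
for i in range(4): capture("side"); print(np.round(observe()["force"],2), observe()["tool_pos"].round(4))
E
```

```text
[-0.42 -0.51 -4.24] [ 0.6229 -0.0246  0.1368]
[-0.13  0.05 -4.17] [ 0.6229 -0.0246  0.1368]
[ 0.39 -0.32 -4.32] [ 0.6229 -0.0247  0.1368]
[ 0.25 -0.42 -3.85] [ 0.6229 -0.0247  0.1368]
```

View pics/w12.png

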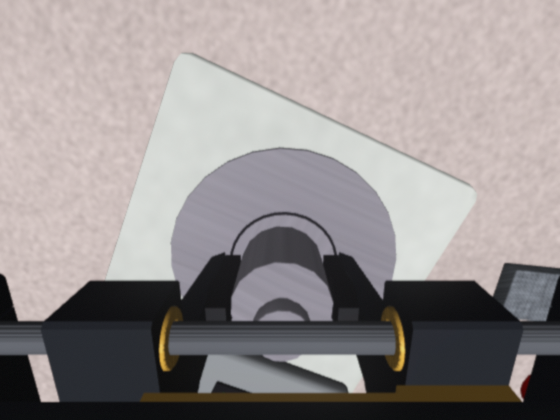

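```bash
python3 - <<'E'
from h import *
d=capture("wrist"); p=observe()["tool_pos"]; M=R.from_rotvec(observe()["tcp_rot"]).as_matrix()
crop(d["pixels"],190,280,220,350,6,"w12c.png")
for q in [(212.5,284),(227,282)]: print(M.T@(onz(d,q,.064)-p))
E
```

```text
[0.02811198 0.00102934 0.07274582]
[2.03010831e-02 1.90448222e-05 7.27449438e-02]
```

View pics/w12c.png

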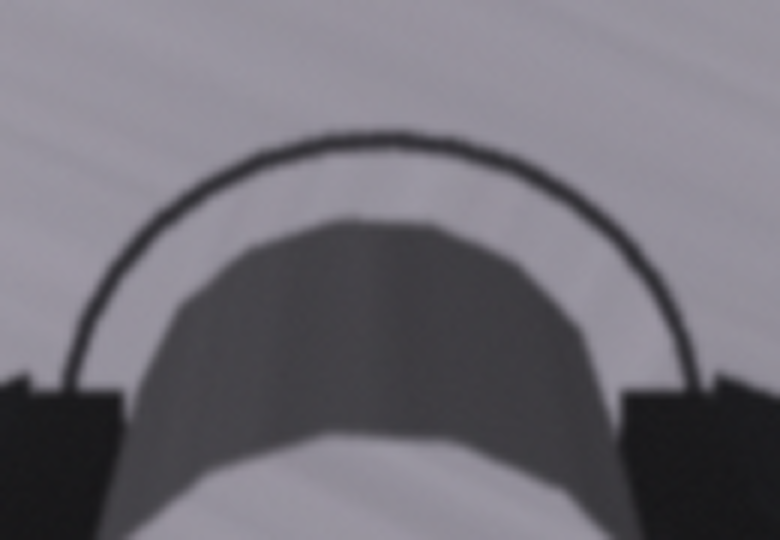

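Inside the ring, the gap to the weight is even: about 7 mm in front, with the sides matched. Now I'll lower the weight onto the spring.

Request:
move_arm([
  [0,0,0.0005,0],
  [0,0,0.0005,0],
  [0,0,0.0005,0],
  [0,0,0.0005,0],
  [0,0,0,0],
  [0,0,0,0],
])

```text
t: 26.5
tool_pos: [0.6229, -0.0247, 0.1348]
tcp_rot: [2.952, 1.074, 0.0]
force: [-0.2, 0.3, -2.1]
finger_gap: 0.041
```

Request:
move_arm([
  [0,0,0.0005,0],
  [0,0,0.0005,0],
  [0,0,0.0005,0],
  [0,0,0.0005,0],
  [0,0,0,0],
  [0,0,0,0],
])

```text
t: 27.25
tool_pos: [0.6229, -0.0247, 0.1328]
tcp_rot: [2.952, 1.074, 0.0]
force: [-0.7, 0.1, 1.3]
finger_gap: 0.0411
```

```bash
python3 - <<'E'
from h import *
for i in range(4): capture("side"); print(np.round(observe()["force"],2), observe()["tool_pos"].round(4))
E
```

```text
[-1.42 -0.58 -0.47] [ 0.6229 -0.0246  0.1328]
[-1.13  0.15  0.69] [ 0.6229 -0.0247  0.1328]
[-0.68 -0.06  0.82] [ 0.6229 -0.0246  0.1328]
[-1.19  0.15  0.12] [ 0.6229 -0.0247  0.1328]
```

The pan now carries the weight, with net force about 0. Releasing and going straight up.

Request:
move_arm([
  [0,0,0,0],
  [0,0,0,0],
  [0,0,0,0],
  [0,0,0,0],
], fingers=0.06)

```text
t: 27.95
tool_pos: [0.6229, -0.0247, 0.1327]
tcp_rot: [2.952, 1.074, 0.0]
force: [0.0, -0.5, 0.6]
finger_gap: 0.0596
```

Request:
move_arm([
  [0,0,-0.005,0],
  [0,0,-0.02,0],
  [0,0,-0.03,0],
  [0,0,-0.04,0],
  [0,0,-0.05,0],
  [0,0,0,0],
  [0,0,0,0],
])

```text
t: 28.82
tool_pos: [0.6227, -0.0247, 0.2784]
tcp_rot: [2.952, 1.074, 0.001]
force: [-0.2, -0.9, 0.3]
finger_gap: 0.0601
```

```bash
python3 - <<'E'
from h import *
plan((.5,-.013),.28)
d=capture("wrist"); cv2.imwrite("pics/w13.png",d["pixels"][:,:,::-1])
print(landmark_of("cal_button_top","wrist"))
E
```

```text
tcp [ 0.6227 -0.0247  0.2784] ytool ang -50.02 tilt [ 7.e-04 -2.e-04 -1.e+00] force [-0.25 -0.93  0.26] gap 0.0601 t 28.82 j [ 0.12  0.53 -0.21  1.63  0.13  1.   -1.01]
shift [-0.0864 -0.0878 -0.0017]
[]
```

View pics/w13.png

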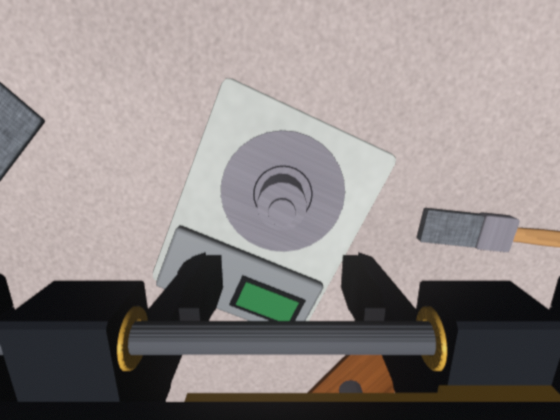

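Request:
move_arm([
  [-0.0426,-0.03,0,0],
  [-0.0426,-0.03,0,0],
  [-0.0426,-0.03,0,0],
  [0,0,0,0],
  [0,0,0,0],
  [0,0,0,0],
  [0,0,0,0],
], fingers=0.0)

```text
t: 29.8
tool_pos: [0.4678, -0.0376, 0.2775]
tcp_rot: [-2.952, -1.075, -0.0]
force: [-0.2, -1.1, 0.3]
finger_gap: 0.0004
```

```bash
python3 - <<'E'
from h import *
d=capture("wrist"); cv2.imwrite("pics/w14.png",d["pixels"][:,:,::-1])
print([(r["pixel"],r["score"],onz(d,r["pixel"],.073).round(4)) for r in landmark_of("cal_button_top","wrist")])
r0,c0=map(int,proj(d,(.498,-.012,.073)));print(r0,c0)
crop(d["pixels"],r0-50,r0+50,c0-60,c0+60,6,"w14c.png")
plan((.498,-.012),.145)
E
```

```text
[([157.9, 279.8], 0.61, array([ 0.4953, -0.0121,  0.073 ]))]
155 281
tcp [ 0.4675 -0.0377  0.2775] ytool ang -50.00 tilt [-2.e-04  2.e-04 -1.e+00] force [-1.09 -0.03 -0.05] gap 0.0005 t 29.90 j [ 0.19  0.28 -0.24  2.01  0.09  0.86 -0.97]
shift [ 0.0399 -0.      0.1325]
```

View pics/w14.png

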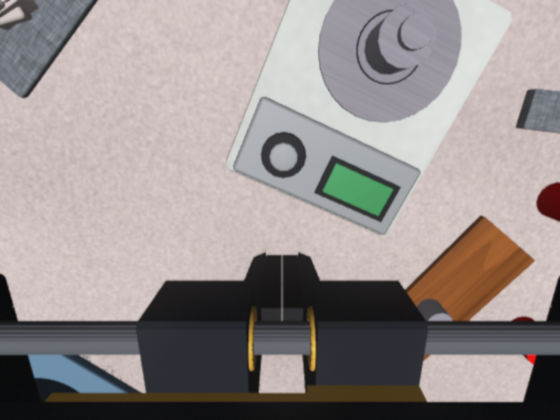

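View pics/w14c.png

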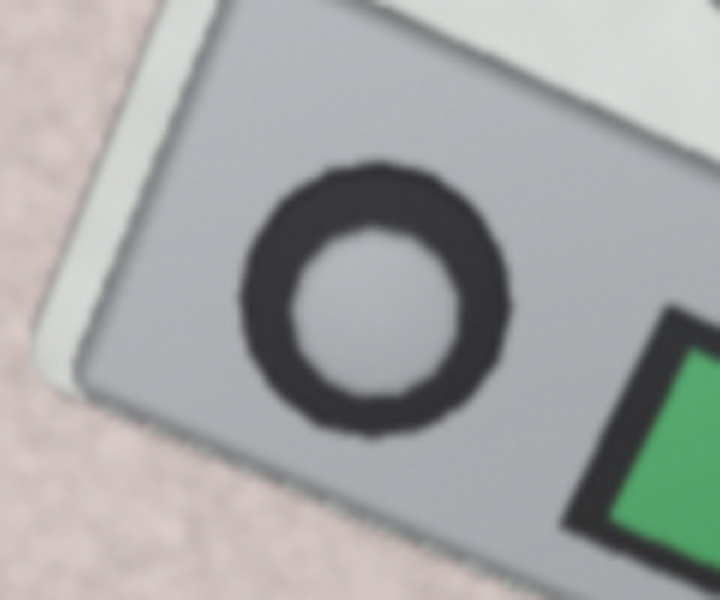

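```bash
python3 - <<'E'
from h import *
d=capture("wrist")
p=onz(d,(156.7,283.2),.073);print(p);plan(p[:2],.145)
E
```

```text
[ 0.4976504  -0.01384735  0.073     ]
tcp [ 0.4674 -0.0377  0.2776] ytool ang -50.01 tilt [-2.e-04  1.e-04 -1.e+00] force [-0.76 -0.48  0.81] gap 0.0004 t 29.95 j [ 0.19  0.28 -0.24  2.02  0.09  0.86 -0.97]
shift [0.0386 0.0012 0.1326]
```

Request:
move_arm([
  [0.0386,0.001,0,0],
  [0,0,0.04,0],
  [0,0,0.04,0],
  [0,0,0.035,0],
  [0,0,0.015,0],
  [0,0,0.005,0],
  [0,0,0,0],
  [0,0,0,0],
  [0,0,0,0],
])

```text
t: 31.08
tool_pos: [0.4978, -0.0138, 0.1435]
tcp_rot: [2.952, 1.074, 0.002]
force: [-0.5, 0.5, 0.8]
finger_gap: 0.0004
```

```bash
python3 - <<'E'
from h import *
plan((.4977,-.0138),.137)
d=capture("side"); crop(d["pixels"],120,260,225,365,5,"s15.png")
E
```

```text
tcp [ 0.4978 -0.0138  0.1435] ytool ang -50.02 tilt [ 1.5e-03 -1.0e-04 -1.0e+00] force [-0.46  0.48  0.78] gap 0.0004 t 31.07 j [ 0.1   0.54 -0.2   2.03  0.19  0.59 -1.11]
shift [-0.     -0.0001  0.0065]
```

View pics/s15.png

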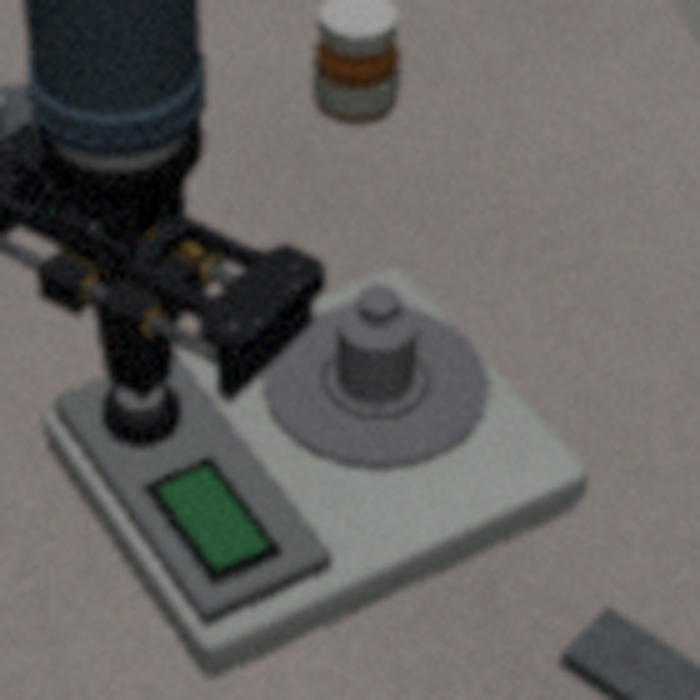

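Request:
move_arm([
  [0,0,0.002,0],
  [0,0,0.002,0],
  [0,0,0.002,0],
  [0,0,0.001,0],
  [0,0,0,0],
  [0,0,0,0],
  [0,0,0,0],
])

```text
t: 32.0
tool_pos: [0.4972, -0.0138, 0.1357]
tcp_rot: [2.952, 1.074, -0.0]
force: [-0.9, -0.8, 2.0]
finger_gap: 0.0005
```

Request:
move_arm([
  [0,0,0.001,0],
  [0,0,0.001,0],
  [0,0,0.001,0],
  [0,0,0,0],
  [0,0,0,0],
])

```text
t: 32.62
tool_pos: [0.4972, -0.0138, 0.1327]
tcp_rot: [2.952, 1.074, -0.0]
force: [-0.2, -0.1, 3.5]
finger_gap: 0.0008
```

Request:
move_arm([
  [0,0,0.0005,0],
  [0,0,0.0005,0],
  [0,0,0,0],
  [0,0,0,0],
])

```text
t: 33.12
tool_pos: [0.4972, -0.0138, 0.1317]
tcp_rot: [2.952, 1.074, -0.0]
force: [-1.0, 0.1, 4.6]
finger_gap: 0.0002
```

Request:
move_arm([
  [0,0,0.0005,0],
  [0,0,0,0],
  [0,0,0,0],
])

```text
t: 33.5
tool_pos: [0.4973, -0.0138, 0.1314]
tcp_rot: [2.952, 1.074, -0.0]
force: [-1.6, 0.5, 8.6]
finger_gap: 0.0003
```

The stop came at about 5.7 mm of travel with 8.6 N, so the button is fully down. Letting go.

Request:
move_arm([
  [0,0,0,0],
  [0,0,-0.003,0],
  [0,0,-0.01,0],
  [0,0,-0.03,0],
  [0,0,-0.05,0],
  [0,0,-0.05,0],
  [0,0,0,0],
  [0,0,0,0],
])

```text
t: 34.5
tool_pos: [0.4969, -0.0139, 0.2739]
tcp_rot: [-2.952, -1.074, 0.001]
force: [1.2, 0.6, -0.4]
finger_gap: 0.0006
```

Request:
move_arm([
  [-0.04,0,0,0],
  [-0.04,0,0,0],
  [0,0,0,0],
  [0,0,0,0],
  [0,0,0,0],
])

```text
t: 35.12
tool_pos: [0.4366, -0.0644, 0.2739]
tcp_rot: [-2.951, -1.076, 0.0]
force: [-0.4, 0.6, 0.1]
finger_gap: 0.0004
```

```bash
python3 - <<'E'
from h import *
plan((.4,-.01))
d=capture("wrist"); cv2.imwrite("pics/w16.png",d["pixels"][:,:,::-1])
d=capture("side"); crop(d["pixels"],110,330,170,400,3,"s16.png")
d=capture("top"); crop(d["pixels"],130,310,100,420,2.4,"t16.png")
E
```

```text
tcp [ 0.4366 -0.0644  0.2739] ytool ang -49.94 tilt [-2.e-04  5.e-04 -1.e+00] force [-0.4   0.6   0.15] gap 0.0004 t 35.12 j [ 0.26  0.23 -0.24  2.08  0.08  0.83 -0.9 ]
shift [ 0.007  -0.0651  0.    ]
```

View pics/w16.png

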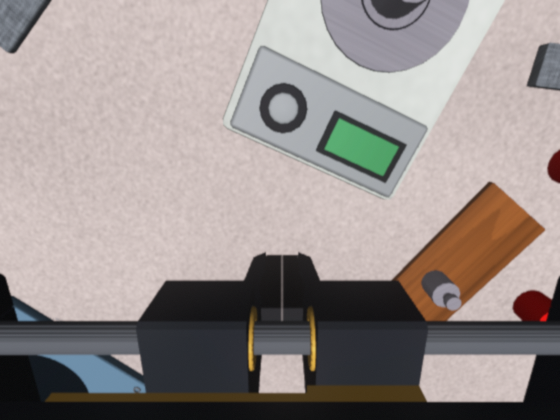

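View pics/s16.png

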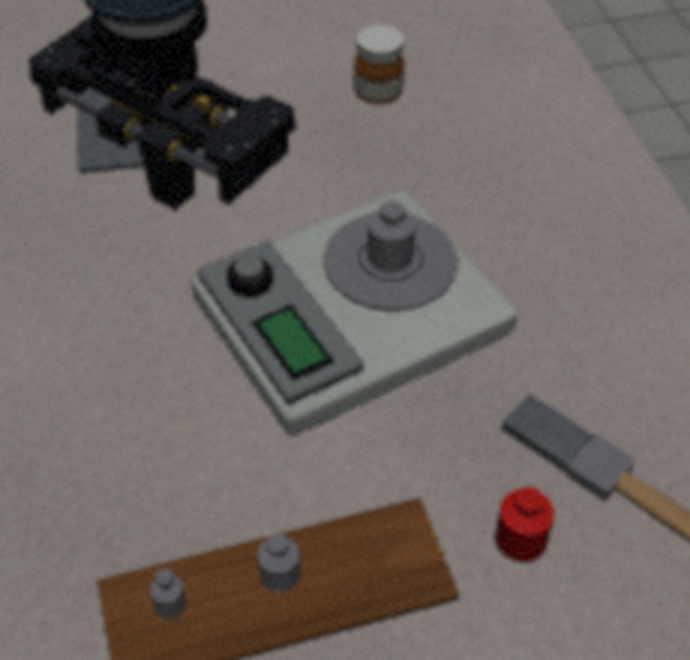

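View pics/t16.png

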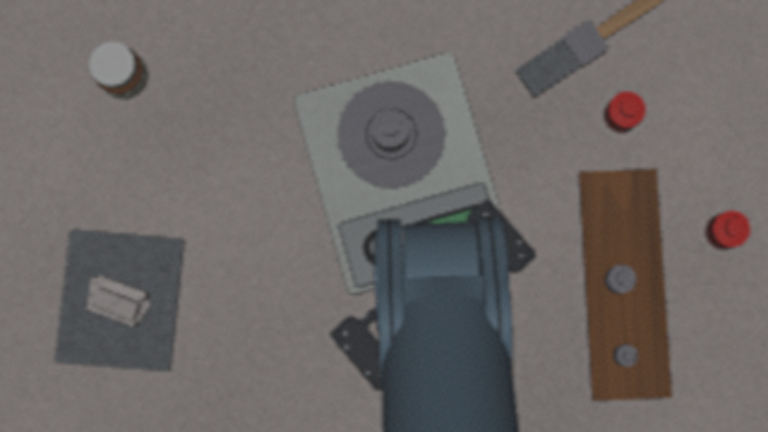

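The pictures agree. The fragment is upright at pad centre (118,300 against 121,300 in the top view). The weight is inside the ring, the button is back up, and the other things have not moved. Handing in.

```bash
python3 -c "
from cell import *
print(finish_job())"
```

```text
the job is handed in; nothing more can be done
None
```

The job is done in the order asked and handed in at about 35 s on the robot's clock, well under the 72 s limit.

- **Fragment:** I lifted it off the pan and lowered it onto the foam pad until it touched, at about 11 N, then let it go. It lies right way up. The final top view puts it within a few mm of the pad's centre, while a wrist picture suggested about 5 mm off.
- **Large weight:** I set it on the pan and lowered it about 4 mm with the spring until the wrist force read about 0, then released it. Before release, the wrist picture showed an even gap of about 7 mm to the ring in front, with the sides matched. Afterwards it stood upright inside the ring.
- **Button:** Pressed only after that, to a hard stop at about 5.7 mm of travel with 8.6 N. I then released it, and the last pictures show it back up and the robot clear.
- **Everything else:** The other two weights, the jar, the brush and the red look-alikes show no visible change in the last pictures.

The top and wrist cameras disagreed by about 2–4 mm along x. I placed the weight by the wrist camera, the same one I had used to find it. No check failed.

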